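Lock the filter cap on the solder-fume extractor

ROBOT

A 7-joint arm with a two-finger parallel gripper is mounted at the origin on the work surface. World frame = base frame: x ahead of the robot, y to its left, z up, the work surface at z = 0. Lengths are in m, angles in rad, forces in N, time in s.
With the tool pointing down it reaches from about 0.4 to 0.85 m from the base axis. Payload 10.4 kg.
Tool frame: the origin (TCP) lies midway between the tips of the shut fingers; the grasp point (between the pads) lies 19 mm behind it; x points along the fingers, y is the direction in which the jaws open and shut, and the axes are right-handed (so a half turn about x gives the same grasp; the last joint's range is limited). The gripper opens to 87 mm and grips with 3 to 60 N. Pads are 19 mm wide; open, the fingers measure 117 mm over their backs; the gripper's body (75 mm by 190 mm) begins 51 mm behind the grasp point.
Start: joints at [1.318, 0.332, -0.065, 1.46, 0.022, 1.35, -0.088], TCP at [0.142, -0.609, 0.223] pointing down, gripper open.
Joint ranges: [-2.6, 2.6], [-0.5, 2.12], [-1.47, 1.34], [0.16, 2.42], [-1.27, 4.41], [0.06, 2.06], [-2.6, 2.6]. Speed limits (rad/s): [2.22, 2.22, 2.79, 2.79, 3.14, 3.14, 3.14].

INTERFACE

Orientations are given as a unit quaternion [x, y, z, w].
In Python, from bench import * gives the robot as it stands.
- The arm moves only by the shell command python3 -m inch 'ROWS' [FORCE]. ROWS is JSON, a list that holds one entry, the list of rows, each a list of 7 numbers: the shift along the world's x, y, z each as a share of 120 mm, from -1 to 1, then the turn, a rotation vector about the world's x, y, z each as a share of 2 pi rad, from -1 to 1, then the closure, from 0 (fully open) to 1 (shut). A call has 1 to 10 rows; each row is the pose to reach, as a shift and turn from the pose commanded when the call began, turning the shorter way round; what a row does not reach only later rows make up. A row lasts 1/10 s, in which the tool goes at most 50 mm and 8.59 degrees, less where a joint would pass 70% of its speed; a pose out of reach is approached as far as the arm can. A call with a number of a shift or a turn outside -1 to 1 is refused whole. A call with a gripper value outside its range is refused whole. The fingers move at their own pace and stop on an object; FORCE is the grip in N (left out, the last holds). Time passes only in rows, so rows that repeat a pose let the fingers close. It gives the time, the measured TCP pose, the force and the opening at its end, in the units of the state.
- read_state(): the state, without advancing time (a new reading comes with each control period).
- camera(name): name is "side" or "top" or "wrist"; returns the picture (384x512x3 uint8, red, green, blue); there is no depth.
- get_calibration(name): a dict with "fx", "fy", "cx", "cy" (pixels), "xyz" and "attitude" of the camera in the world. Camera axes: x right, y up, looking along -z (the intrinsics and any distortion apply to the point x, -y, -z); pixel columns grow to the right and rows downward; lengths in m; the calibration is good to about 2 mm. A picture is of the moment at which its call begins: read the wrist's pose just before it. get_calibration takes no time and is no camera call; for the wrist camera it gives the pose at the moment of the call.
- close_job(): hands the job in, once; it reports no verdict.
The state is a dict: "time": time; "joint_positions": joint angles; "joint_vel": joint speeds; "joint_torque": joint torques, N m; "ee_pos": TCP position; "eef_rot": TCP orientation; "ft_force": force on the tool from outside, world axes, zero at the start; "torque": the same for the moment, N m; "width": finger opening in m.
Only numpy, scipy, OpenCV 4.12 (cv2) and the standard library are available. Lean on these libraries where they do the work, as an engineer would, in place of code of your own. Each camera call takes 0.05 s, during which the arm holds its last target.

TASK

Close the bench fume extractor with its blue filter cap: set the blue cap on the drum's open mouth with its two lugs in the two slots, press it down against the spring, twist it a quarter turn clockwise (seen from above) until it is locked, and let go. Leave the orange cap and the solder spool where they are.

Things in the scene. Friction and masses are not known exactly. Their poses are not given: they have to be found in the camera images.
- blue_cap_grip (a point): Blue bayonet cap, loose, 0.15 kg, upright on the table. Point: centre of its bar grip, 43 mm above its underside; x along the bar and the two lugs (a half turn is the same), z up. Bar 64 mm long (x), 14 thick, 40 tall, point half-way up, rising from a disc 92 wide, 6 thick. Below, a stem 32 wide, 17 long with steel lugs at its foot: 72 mm over both tips, 14 wide, 8 thick.
- mouth (a point): Fixed fume-extractor drum, white and blue, 112 mm wide. Point: centre of its open mouth at rim level, 85 mm above the table; z up, x along the two slots (white rim marks). Hole 48 mm, 90 over the slots. A sprung pad inside resists (6.5 N fully down). Cap pressed down: its point 26 mm above this one; then it turns clockwise, stop at 100 deg (green marks at 90). Let go: springs up 4 mm, unlocked 10.
- orange_cap_grip (a point): Orange cap from another machine, loose, same shape and size as the blue cap, to be left alone. Point: centre of its bar grip, 43 mm above the table; x along the bar, z up. It and the blue cap may swap sides of the drum.
- spool_mid (a point): Grey spool of solder, loose, 60 mm diameter and 46 mm tall, standing upright, to be left alone. The point is its centre, 23 mm above the table; z is up.
Not all that is in view belongs to the job. Of the things that look like the part that bears mouth, take the one that is farthest to the robot's right at the start. Of the things that look like the part that bears blue_cap_grip, the smaller one is meant.

How it is judged:
At the end, for the whole second after the job is handed in: Released blue cap locked on the drum: upright within 10 degrees, within 12 mm of the mouth's axis, grip point 20 to 33 mm above the rim, bar at least 65 degrees from the line of the slots. Orange cap and spool within 30 mm of where they began (horizontal distance between blue_cap_grip and mouth below 0.012 m and z of blue_cap_grip in the frame of mouth between 0.02 and 0.033 m and angle between the x axis of blue_cap_grip and the x axis of mouth, either way round above 1.13 rad and angle between blue_cap_grip's own z axis and vertical below 0.17 rad and distance of each of orange_cap_grip, spool_mid from where it was at the start of the episode below 0.03 m); the robot touches nothing.
It fails at once if the orange cap is moved by more than 30 mm (distance of orange_cap_grip from where it was at the start of the episode above 0.03 m).
It fails at once if the solder spool is moved by more than 30 mm (distance of spool_mid from where it was at the start of the episode above 0.03 m).
It also fails if it takes over 45 s, if anything falls off the work surface, if the arm or the gripper's body presses on something with over 40 N, if the wrist force passes 120 N, or if a joint passes its speed limit or range.

## Working session

There is one attempt and no reset: what is moved stays moved. The work goes in short steps, Python scripts to look and compute and a shell command to move; the robot and the scene stay as the last step left them, time stands still between calls to the robot, and variables do not carry over. Pictures are saved under pics/ and viewed, and the job is handed in when it is done.

```bash
ls; mkdir -p pics; python3 - <<'E'
from bench import *
import cv2
s=read_state(); print(s)
for n in ["side","top","wrist"]:
    im=camera(n); cv2.imwrite(f"pics/{n}0.png",im[:,:,::-1]); print(n,get_calibration(n))
E
```

```text
pics
{'time': 0.0, 'joint_positions': array([ 1.31836943,  0.33285068, -0.06471012,  1.46091801,  0.02162019,
        1.34989065, -0.08849469]), 'joint_vel': array([ 0.00027352, -0.00091761, -0.00066912, -0.00096277,  0.00234157,
        0.00078614,  0.00103453]), 'joint_torque': array([-1.47182673e-03, -6.23256898e+01,  2.37387355e-02, -3.89909863e+01,
       -6.14496949e-02,  3.95927543e-02,  1.37082643e-04]), 'ee_pos': array([ 0.14228981, -0.60820401,  0.22177833]), 'eef_rot': array([-0.7023581 , -0.08156862,  0.70252476, -0.08061404]), 'ft_force': array([-0.20138509,  0.27530681, -0.68178403]), 'torque': array([0.01150765, 0.02728975, 0.00019962]), 'width': 0.0868678622578833}
side {'fx': 378.31532375606935, 'fy': 378.31532375606935, 'cx': 249.41488490199998, 'cy': 187.26716502947173, 'xyz': array([ 0.41945969, -0.69508351,  0.69370121]), 'attitude': array([ 0.41166264, -0.03827675, -0.0715365 ,  0.90771763])}
top {'fx': 467.4850780471379, 'fy': 467.4850780471379, 'cx': 253.27612230379535, 'cy': 193.94981957694623, 'xyz': array([ 0.45692964, -0.00145646,  1.04002131]), 'attitude': array([-0.0241349 ,  0.03109006,  0.70807276, -0.70504176])}
wrist {'fx': 282.2034867874429, 'fy': 282.2034867874429, 'cx': 257.0484441291515, 'cy': 187.56500426242485, 'xyz': array([ 0.21360153, -0.59403574,  0.38425273]), 'attitude': array([-0.10538053,  0.08488213, -0.61570635,  0.77627035])}
```

View pics/side0.png

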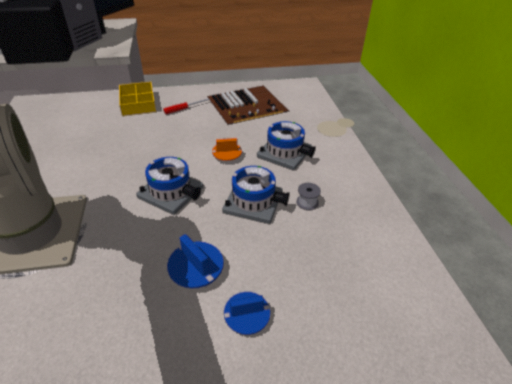

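View pics/top0.png

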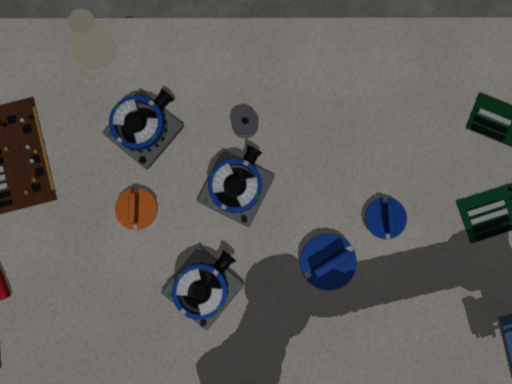

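View pics/wrist0.png

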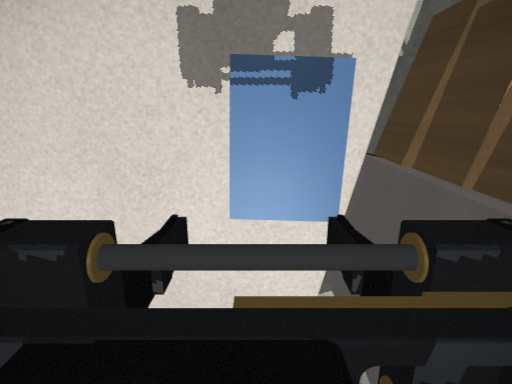

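The top picture has +x up and −y to the right. It shows three drums, at (136,122), (235,185) and (200,291), and two blue caps, at (328,262), which is large, and (386,218), which is small. The orange cap is at (136,208) and the spool at (244,121). The drum at (235,185) looks farthest right and the cap at (386,218) looks smaller. I'll check both by measurement and in an enlarged crop.

```bash
cat > h.py <<'E'
from bench import *
import cv2, numpy as np
from scipy.spatial.transform import Rotation as R
def ray(c,u,v):
    d=R.from_quat(c["attitude"]).apply([(u-c["cx"])/c["fx"],-(v-c["cy"])/c["fy"],-1.0]); return np.array(c["xyz"]),d
def onz(c,u,v,z):
    o,d=ray(c,u,v); return o+d*(z-o[2])/d[2]
def proj(c,p):
    q=R.from_quat(c["attitude"]).inv().apply(np.array(p)-c["xyz"]); return np.array([c["cx"]+c["fx"]*q[0]/-q[2], c["cy"]-c["fy"]*q[1]/-q[2]])
def blue(im):
    h=cv2.cvtColor(im,cv2.COLOR_RGB2HSV); return cv2.inRange(h,(105,120,60),(128,255,255))
E
python3 - <<'E'
from h import *
im=cv2.imread("pics/top0.png"); rgb=im[:,:,::-1].copy(); c=get_calibration("top")
m=blue(rgb)
n,l,st,ce=cv2.connectedComponentsWithStats(m)
for i in range(1,n):
    if st[i,4]<150: continue
    cs,_=cv2.findContours((l==i).astype('uint8'),cv2.RETR_EXTERNAL,cv2.CHAIN_APPROX_NONE)
    k=max(cs,key=cv2.contourArea); e=cv2.fitEllipse(k) if len(k)>5 else None
    z=0.085 if st[i,4]<1400 else 0.03
    print(st[i],e, onz(c,*e[0],0.085).round(4),onz(c,*e[0],0.023).round(4))
cv2.imwrite("pics/cr1.png",cv2.resize(im[170:300,290:420],None,fx=4.5,fy=4.5,interpolation=cv2.INTER_CUBIC))
cv2.imwrite("pics/cr2.png",cv2.resize(im[90:340,90:290],None,fx=2.4,fy=2.4,interpolation=cv2.INTER_CUBIC))
cv2.imwrite("pics/cr3.png",cv2.resize(im[140:230,190:280],None,fx=6.5,fy=6.5,interpolation=cv2.INTER_CUBIC))
E
```

```text
[118  95  45  55 503] ((135.73275756835938, 121.6507339477539), (48.493526458740234, 50.57225036621094), 145.21017456054688) [0.6827 0.2315 0.085 ] [0.6973 0.2466 0.023 ]
[212 158  32  14 176] ((228.4322052001953, 164.31417846679688), (10.687308311462402, 29.770540237426758), 73.2679443359375) [0.5931 0.0398 0.085 ] [0.6019 0.0425 0.023 ]
[245 163  17  31 164] ((253.86578369140625, 177.64683532714844), (11.569769859313965, 28.93350601196289), 160.6534881591797) [ 0.5653 -0.0124  0.085 ] [ 0.5723 -0.0131  0.023 ]
[208 176  15  31 155] ((214.09393310546875, 191.5280303955078), (9.757375717163086, 28.754243850708008), 162.14614868164062) [0.537  0.0692 0.085 ] [0.5422 0.0738 0.023 ]
[225 197  33  16 173] ((241.24435424804688, 205.14100646972656), (10.709036827087402, 29.77967643737793), 70.80108642578125) [0.5088 0.0137 0.085 ] [0.5122 0.0147 0.023 ]
[ 365  198   42   41 1111] ((385.5009460449219, 217.6665802001953), (35.96091842651367, 41.62821960449219), 89.7114486694336) [ 0.4819 -0.2814  0.085 ] [ 0.4835 -0.2996  0.023 ]
[ 300  234   57   44 1314] ((327.24774169921875, 255.8427276611328), (40.4840202331543, 54.06718826293945), 94.88761138916016) [ 0.405  -0.1607  0.085 ] [ 0.4016 -0.171   0.023 ]
[181 264  34  10 171] ((197.58676147460938, 269.0483093261719), (9.724863052368164, 29.925064086914062), 84.52995300292969) [0.3798 0.1023 0.085 ] [0.3748 0.109  0.023 ]
[216 272  12  35 166] ((221.13267517089844, 288.9984436035156), (10.049859046936035, 29.803258895874023), 175.52685546875) [0.3397 0.0547 0.085 ] [0.3321 0.0583 0.023 ]
[185 310  33  10 158] ((200.76412963867188, 312.85968017578125), (11.780693054199219, 28.303464889526367), 86.28545379638672) [0.2927 0.0955 0.085 ] [0.282  0.1018 0.023 ]
```

View pics/cr1.png

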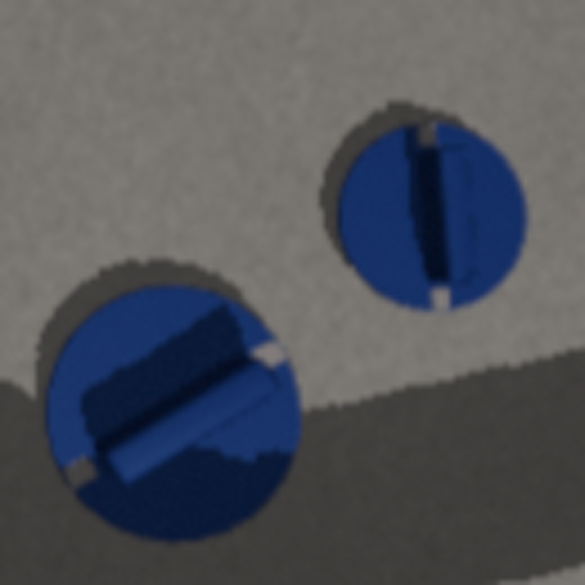

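View pics/cr2.png

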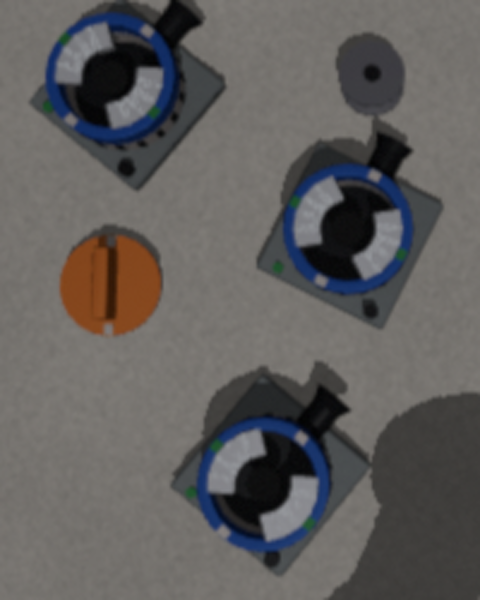

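View pics/cr3.png

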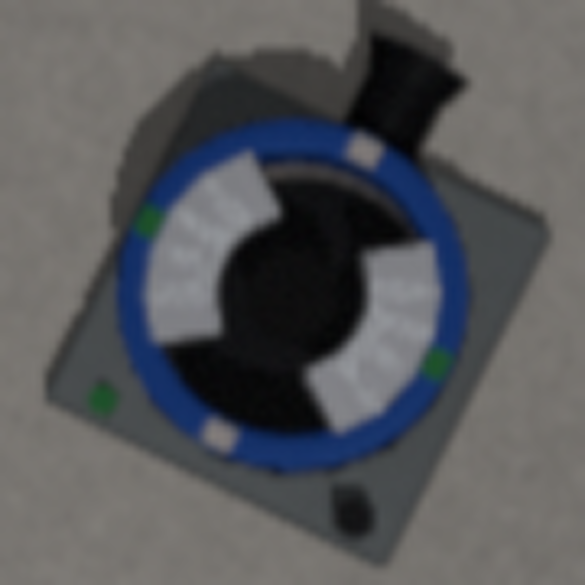

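The crops confirm the choices. The small blue cap, with white marks near (385,200) and (388,236), has the given 92 mm disc. The drum at about (235,185) is the rightmost, with white marks near (246,163) and (224,207) and green marks near (213,174) and (257,196). Next I'll get exact values from both fixed views.

```bash
python3 - <<'E'
from h import *
s=read_state(); r=R.from_quat(s["eef_rot"]); print("tool axes",r.as_matrix().round(3))
ct=get_calibration("top"); cs=get_calibration("side")
for n,c,capbox,drbox in [("top",ct,(360,190,412,244),(195,145,275,225)),("side",cs,(215,285,280,340),(225,160,285,215))]:
    im=cv2.imread(f"pics/{n}0.png"); rgb=im[:,:,::-1].copy(); h=cv2.cvtColor(rgb,cv2.COLOR_RGB2HSV)
    def comps(m,box,mn=2):
        q=np.zeros_like(m); x0,y0,x1,y1=box; q[y0:y1,x0:x1]=m[y0:y1,x0:x1]
        k,l,st,ce=cv2.connectedComponentsWithStats(q,connectivity=8)
        return [(ce[i].round(2),st[i,4],st[i,:4]) for i in range(1,k) if st[i,4]>=mn]
    bl=cv2.inRange(h,(100,90,20),(130,255,255))
    x0,y0,x1,y1=capbox; q=np.zeros_like(bl); q[y0:y1,x0:x1]=bl[y0:y1,x0:x1]
    k=np.vstack(cv2.findContours(q,cv2.RETR_EXTERNAL,cv2.CHAIN_APPROX_NONE)[0]); e=cv2.fitEllipse(cv2.convexHull(k))
    print(n,"cap ellipse",e,onz(c,*e[0],0.023).round(4))
    x0,y0,x1,y1=drbox; q=np.zeros_like(bl); q[y0:y1,x0:x1]=bl[y0:y1,x0:x1]
    k=np.vstack(cv2.findContours(q,cv2.RETR_EXTERNAL,cv2.CHAIN_APPROX_NONE)[0]); e=cv2.fitEllipse(cv2.convexHull(k))
    print(n,"drum ellipse",e,onz(c,*e[0],0.085).round(4))
    gr=cv2.inRange(h,(45,60,30),(85,255,255))
    for g in comps(gr,drbox): print(" green",g[0],g[1],onz(c,*g[0],0.085).round(4))
    wh=cv2.inRange(h,(0,0,105),(180,60,255))
    for g in comps(wh,capbox): print(" whcap",g[0],g[1],onz(c,*g[0],0.023).round(4))
    for g in comps(wh,drbox): print(" whdrum",g[0],g[1],onz(c,*g[0],0.085).round(4))
    if n=="side":
        cv2.imwrite("pics/cr4.png",np.hstack([cv2.resize(im[155:225,225:295],None,fx=5.5,fy=5.5,interpolation=cv2.INTER_CUBIC),cv2.resize(im[280:350,213:283],None,fx=5.5,fy=5.5,interpolation=cv2.INTER_CUBIC)]))
E
```

```text
tool axes [[-0.     0.228 -0.974]
 [ 0.001 -0.974 -0.228]
 [-1.    -0.001  0.   ]]
top cap ellipse ((385.4330749511719, 217.55255126953125), (41.13818359375, 42.037147521972656), 123.12602233886719) [ 0.4838 -0.2995  0.023 ]
top drum ellipse ((234.60987854003906, 184.62567138671875), (54.42341232299805, 54.87849426269531), 0.559606671333313) [0.551  0.0272 0.085 ]
 green [212.29 173.5 ] 14 [0.5741 0.073  0.085 ]
 green [256.62 195.62] 13 [ 0.5282 -0.0179  0.085 ]
 green [205.21 201.  ] 19 [0.5176 0.0873 0.085 ]
 whcap [388.21 217.91] 1181 [ 0.483  -0.3055  0.023 ]
 whdrum [207.25 185.29] 1312 [0.5498 0.0833 0.085 ]
 whdrum [267.15 157.02] 372 [ 0.608 -0.04   0.085]
 whdrum [245.46 162.62] 13 [0.5965 0.0048 0.085 ]
 whdrum [220.64 177.47] 304 [0.5659 0.0558 0.085 ]
 whdrum [248.48 191.54] 305 [ 0.5367 -0.0012  0.085 ]
 whdrum [266.49 208.55] 575 [ 0.5016 -0.0379  0.085 ]
 whdrum [223.06 206.69] 16 [0.5058 0.0508 0.085 ]
side cap ellipse ((246.7611846923828, 312.7903137207031), (42.7958869934082, 46.24152374267578), 93.30502319335938) [ 0.4851 -0.3058  0.023 ]
side drum ellipse ((253.48190307617188, 183.17160034179688), (35.567501068115234, 45.82892608642578), 92.5256118774414) [0.5506 0.0048 0.085 ]
 green [259. 166.] 3 [0.5766 0.0707 0.085 ]
 green [247.  190.5] 6 [ 0.5305 -0.0198  0.085 ]
 whcap [245.83 310.5 ] 1843 [ 0.484  -0.3006  0.023 ]
 whdrum [253.63 172.87] 967 [0.5579 0.0446 0.085 ]
 whdrum [249.43 185.5 ] 171 [ 0.5393 -0.0024  0.085 ]
 whdrum [262.12 180.88] 8 [0.5734 0.0102 0.085 ]
 whdrum [242.65 203.16] 77 [ 0.5135 -0.0622  0.085 ]
 whdrum [234.17 202.5 ] 6 [ 0.4943 -0.057   0.085 ]
 whdrum [254.2 205.6] 5 [ 0.5388 -0.0743  0.085 ]
 whdrum [230.5 209. ] 2 [ 0.4831 -0.0772  0.085 ]
 whdrum [280.31 211.91] 45 [ 0.594  -0.1036  0.085 ]
 whdrum [234.5 210. ] 2 [ 0.4917 -0.0818  0.085 ]
 whdrum [253.  210.5] 4 [ 0.5333 -0.0897  0.085 ]
 whdrum [226.5 214. ] 4 [ 0.4722 -0.0918  0.085 ]
```

View pics/cr4.png

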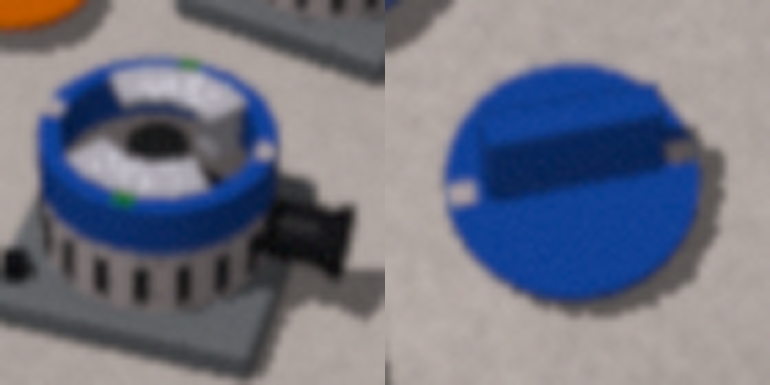

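```bash
python3 - <<'E'
from h import *
ct=get_calibration("top"); cs=get_calibration("side")
def f(o,d,k,off): return [(d[0]+.5)/k-.5+off[0],(d[1]+.5)/k-.5+off[1]]
def rep(n,a,b):
    d=b-a; print(n,a.round(4),b.round(4),"mid",((a+b)/2).round(4),"len",np.linalg.norm(d).round(4),"yaw",(np.degrees(np.arctan2(d[1],d[0]))%180).round(1))
rep("top cap",*[onz(ct,*f(0,p,4.5,(290,170)),0.023) for p in [(427,134),(441,298)]])
rep("side cap",*[onz(cs,*f(0,p,5.5,(213,280)),0.023) for p in [(77,192),(295,150)]])
rep("top drum w",*[onz(ct,*f(0,p,6.5,(190,140)),0.085) for p in [(365,150),(221,434)]])
rep("top drum g",*[onz(ct,*f(0,p,6.5,(190,140)),0.085) for p in [(149,222),(436,364)]])
rep("side drum w",*[onz(cs,*f(0,p,5.5,(225,155)),0.085) for p in [(57,107),(265,150)]])
rep("side drum g",*[onz(cs,*f(0,p,5.5,(225,155)),0.085) for p in [(190,63),(123,199)]])
E
```

```text
top cap [ 0.5235 -0.2985  0.023 ] [ 0.4441 -0.3032  0.023 ] mid [ 0.4838 -0.3008  0.023 ] len 0.0795 yaw 3.4
side cap [ 0.4458 -0.3033  0.023 ] [ 0.5252 -0.299   0.023 ] mid [ 0.4855 -0.3011  0.023 ] len 0.0795 yaw 3.1
top drum w [0.5964 0.0042 0.085 ] [0.5065 0.0498 0.085 ] mid [0.5514 0.027  0.085 ] len 0.1008 yaw 153.1
top drum g [0.5737 0.0725 0.085 ] [ 0.5283 -0.0179  0.085 ] mid [0.551  0.0273 0.085 ] len 0.1012 yaw 63.4
side drum w [0.5101 0.047  0.085 ] [0.599  0.0025 0.085 ] mid [0.5545 0.0248 0.085 ] len 0.0994 yaw 153.4
side drum g [0.5769 0.0704 0.085 ] [ 0.5302 -0.0208  0.085 ] mid [0.5536 0.0248 0.085 ] len 0.1024 yaw 62.9
```

Both views agree to about 2 mm: cap at (0.4846, −0.301) with its bar at 3.3°, and mouth at (0.5526, 0.0261) with its slots at −26.8°. The sizes match too. Now I'll move over the cap.

```bash
python3 -m inch '[[[0.475,0.427,0,0,0,0,0],[0.951,0.854,0,0,0,0,0],[0.951,0.854,0,0,0,0,0],[0.951,0.854,0,0,0,0,0]]]' 50
python3 -m inch '[[[0.475,0.427,0,0,0,0,0],[0.951,0.854,0,0,0,0,0],[0.951,0.854,0,0,0,0,0],[0.951,0.854,0,0,0,0,0]]]'
python3 -m inch '[[[0.475,0.427,0,0,0,-0.0137,0],[0.951,0.854,-0.2,0,0,-0.0275,0],[0.951,0.854,-0.6,0,0,-0.0275,0],[0.951,0.854,-0.6,0,0,-0.0275,0],[0.951,0.854,-0.6,0,0,-0.0275,0],[0.951,0.854,-0.6,0,0,-0.0275,0]]]'
python3 - <<'E'
from h import *
s=read_state(); m=R.from_quat(s["eef_rot"]).as_matrix(); print(s["time"],s["ee_pos"],s["joint_positions"].round(2),np.degrees(np.arctan2(m[1,1],m[0,1])), m[:,0].round(3))
im=camera("wrist"); cv2.imwrite("pics/w1.png",im[:,:,::-1])
c=get_calibration("wrist"); print(c)
E
```

```text
time: 0.55
ee_pos: [0.2629, -0.5012, 0.2228]
eef_rot: [0.703, 0.085, -0.701, 0.084]
ft_force: [-0.1, -0.8, -0.9]
width: 0.0867
time: 0.95
ee_pos: [0.3761, -0.398, 0.2227]
eef_rot: [0.703, 0.085, -0.701, 0.084]
ft_force: [0.3, 0.2, -0.0]
width: 0.0873
time: 1.55
ee_pos: [0.4843, -0.3016, 0.1504]
eef_rot: [-0.706, -0.02, 0.707, -0.02]
ft_force: [-0.5, -0.5, 0.5]
width: 0.0869
1.55 [ 0.48431533 -0.30155223  0.15038565] [ 0.77  0.29 -0.35  1.69  0.1   1.19 -1.12] -86.71023438980829 [-0.001  0.    -1.   ]
{'fx': 282.2034867874429, 'fy': 282.2034867874429, 'cx': 257.0484441291515, 'cy': 187.56500426242485, 'xyz': array([ 0.55730542, -0.30050077,  0.31358368]), 'attitude': array([-0.0983398 ,  0.09290023, -0.6809195 ,  0.71975514])}
```

View pics/w1.png

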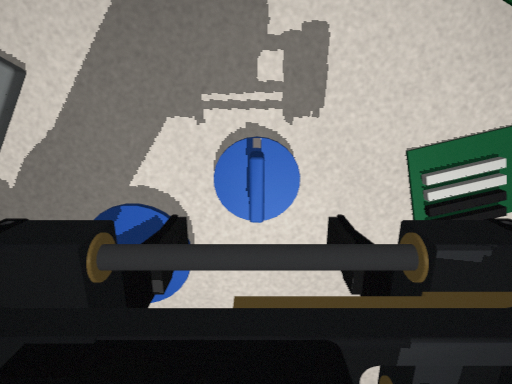

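The wrist view shows the cap disc centred at about (257,179), with the bar at columns 249–265. It sits midway between the fingers and parallel to the pads. I'll check this numerically.

```bash
python3 - <<'E'
from h import *
im=cv2.imread("pics/w1.png"); rgb=im[:,:,::-1].copy(); h=cv2.cvtColor(rgb,cv2.COLOR_RGB2HSV)
bl=cv2.inRange(h,(100,90,20),(130,255,255)); q=np.zeros_like(bl); q[125:230,205:310]=bl[125:230,205:310]
k=np.vstack(cv2.findContours(q,cv2.RETR_EXTERNAL,cv2.CHAIN_APPROX_NONE)[0]); e=cv2.fitEllipse(cv2.convexHull(k))
c=get_calibration("wrist"); print(e,onz(c,*e[0],0.023))
for p in [(257,137),(257,155),(257,150),(257,221)]: print(p,onz(c,*p,0.063))
E
```

```text
((256.4177551269531, 178.76644897460938), (84.93941497802734, 85.58258056640625), 97.3192367553711) [ 0.48620013 -0.30383525  0.023     ]
(257, 137) [ 0.53369286 -0.3018174   0.063     ]
(257, 155) [ 0.51782467 -0.3026977   0.063     ]
(257, 150) [ 0.52228698 -0.30245015  0.063     ]
(257, 221) [ 0.45465785 -0.30620191  0.063     ]
```

```bash
python3 -m inch '[[[0.01,-0.01,-0.4,0,0,0,0],[0.01,-0.01,-0.7,0,0,0,0],[0.01,-0.01,-0.9,0,0,0,0],[0.01,-0.01,-1.0,0,0,0,0],[0.01,-0.01,-1.0,0,0,0,0],[0.01,-0.01,-1.0,0,0,0,0]]]' 50
python3 -m inch '[[[0,0,-0.02,0,0,0,0],[0,0,-0.02,0,0,0,0.6],[0,0,-0.02,0,0,0,1],[0,0,-0.02,0,0,0,1],[0,0,-0.02,0,0,0,1],[0,0,-0.02,0,0,0,1],[0,0,-0.02,0,0,0,1],[0,0,-0.02,0,0,0,1],[0,0,-0.02,0,0,0,1],[0,0,-0.02,0,0,0,1]]]' 50
```

```text
time: 2.2
ee_pos: [0.4866, -0.3035, 0.0323]
eef_rot: [0.707, 0.019, -0.706, 0.02]
ft_force: [0.5, -0.4, 1.6]
width: 0.0868
time: 3.2
ee_pos: [0.4859, -0.3023, 0.0281]
eef_rot: [-0.707, -0.02, 0.707, -0.02]
ft_force: [-0.6, -0.4, -0.0]
width: 0.023
```

```bash
python3 -m inch '[[[0,0,0,0,0,0,1],[0,0,0,0,0,0,1],[0,0,0,0,0,0,1],[0,0,0,0,0,0,1],[0,0,0,0,0,0,1]]]' 50
python3 -m inch '[[[0,0,0.3,0,0,0,1],[0,0,0.6,0,0,0,1],[0,0,0.9,0,0,0,1],[0,0,1,0,0,0,1],[0,0,1,0,0,0,1],[0,0,1,0,0,0,1]]]'
python3 - <<'E'
from h import *
im=camera("wrist"); cv2.imwrite("pics/w2.png",im[:,:,::-1])
im=camera("side"); cv2.imwrite("pics/s2.png",im[:,:,::-1])
E
```

```text
time: 3.7
ee_pos: [0.4859, -0.3023, 0.0281]
eef_rot: [-0.707, -0.02, 0.707, -0.02]
ft_force: [-0.3, 0.3, -0.8]
width: 0.0136
time: 4.3
ee_pos: [0.4852, -0.3021, 0.1466]
eef_rot: [-0.706, -0.02, 0.707, -0.02]
ft_force: [0.4, -0.1, -1.8]
width: 0.0138
```

View pics/w2.png

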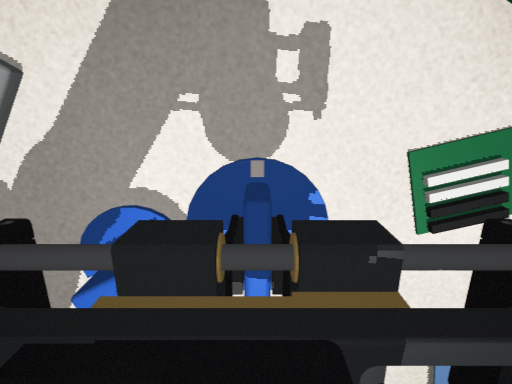

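View pics/s2.png

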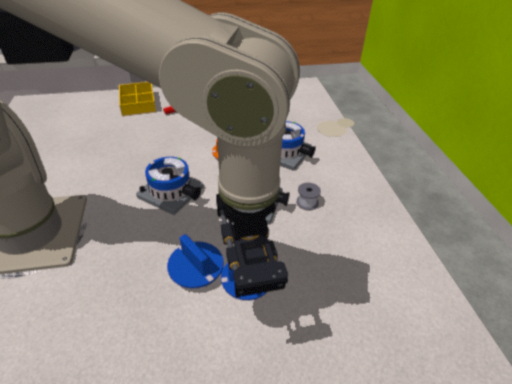

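The cap is in the grip, opening 13.8 mm, with the disc spanning columns 187–327 and the white mark at (257,168). I'll measure the offset of the cap in the hand.

```bash
cat > off.py <<'E'
from h import *
import sys
im=cv2.imread(sys.argv[1]); s=read_state(); c=get_calibration("wrist"); t=s["ee_pos"]; r=R.from_quat(s["eef_rot"])
h=cv2.cvtColor(im[:,:,::-1].copy(),cv2.COLOR_RGB2HSV); bl=cv2.inRange(h,(100,90,20),(130,255,255)); bl[:,:185]=0; bl[218:]=0;bl[:,330:]=0
n,l,st,_=cv2.connectedComponentsWithStats(bl); i=1+np.argmax(st[1:,4])
k=cv2.convexHull(max(cv2.findContours((l==i).astype('uint8'),cv2.RETR_EXTERNAL,cv2.CHAIN_APPROX_NONE)[0],key=len))[:,0]
k=k[k[:,1]<215]; z=t[2]-0.005
P=r.inv().apply(np.array([onz(c,u,v,z)-t for u,v in k]))
from scipy.optimize import least_squares
f=least_squares(lambda a: np.hypot(P[:,1]-a[0],P[:,2]-a[1])-.046,[0,0]); print("centre tool y,z (R=46)",f.x.round(4),"rms",np.sqrt(np.mean(f.fun**2)).round(4))
f3=least_squares(lambda a: np.hypot(P[:,1]-a[0],P[:,2]-a[1])-a[2],[0,0,.046]); print("free R",f3.x.round(4))
m=r.inv().apply(onz(c,257,168,z)-t); print("mark",m.round(4)); print(r.as_matrix().round(3))
E
python3 off.py pics/w2.png
```

```text
centre tool y,z (R=46) [0.0019 0.0013] rms 0.0004
free R [ 0.0019 -0.0003  0.0447]
mark [ 0.0049  0.002  -0.0388]
[[-0.003  0.057 -0.998]
 [ 0.002 -0.998 -0.057]
 [-1.    -0.002  0.003]]
```

```bash
python3 -m inch '[[[0.03,0.15,0.1,0,0,0.023,1],[0.06,0.30,0.1,0,0,0.046,1],[0.09,0.45,0.1,0,0,0.07,1],[0.12,0.60,0.1,0,0,0.093,1],[0.15,0.76,0.1,0,0,0.116,1],[0.185,0.913,0.1,0,0,0.139,1],[0.185,0.913,0.1,0,0,0.139,1]]]' 50
python3 -m inch '[[[0.03,0.15,0,0,0,0.023,1],[0.06,0.30,0,0,0,0.046,1],[0.09,0.45,0,0,0,0.07,1],[0.12,0.60,0,0,0,0.093,1],[0.15,0.76,0,0,0,0.116,1],[0.185,0.913,0,0,0,0.139,1],[0.185,0.913,0,0,0,0.139,1]]]'
python3 -m inch '[[[0.03,0.15,0,0,0,0.023,1],[0.06,0.30,0,0,0,0.046,1],[0.09,0.45,0,0,0,0.07,1],[0.12,0.60,0,0,0,0.093,1],[0.15,0.76,0,0,0,0.116,1],[0.185,0.913,0,0,0,0.138,1],[0.185,0.913,0,0,0,0.138,1],[0.185,0.913,0,0,0,0.138,1],[0.185,0.913,0,0,0,0.138,1]]]'
python3 - <<'E'
from h import *
s=read_state(); m=R.from_quat(s["eef_rot"]).as_matrix(); print(s["time"],s["ee_pos"],s["joint_positions"].round(2),np.degrees(np.arctan2(m[1,1],m[0,1])), m[:,0].round(3))
im=camera("wrist"); cv2.imwrite("pics/w3.png",im[:,:,::-1])
im=camera("side"); cv2.imwrite("pics/s3.png",im[:,:,::-1])
E
```

```text
time: 5.1
ee_pos: [0.5082, -0.1895, 0.1588]
eef_rot: [-0.631, -0.321, 0.631, -0.319]
ft_force: [0.1, -0.3, -2.0]
width: 0.0135
time: 5.8
ee_pos: [0.5303, -0.081, 0.1593]
eef_rot: [0.438, 0.556, -0.437, 0.555]
ft_force: [-0.5, 0.8, -0.7]
width: 0.0133
time: 6.7
ee_pos: [0.5524, 0.0245, 0.1596]
eef_rot: [0.167, 0.687, -0.167, 0.687]
ft_force: [0.2, 0.1, -2.1]
width: 0.0138
6.7 [0.55237165 0.02447637 0.15963675] [ 0.6   0.34 -0.87  1.7   0.27  1.23  0.76] 62.696497002709016 [-0.001 -0.001 -1.   ]
```

View pics/w3.png

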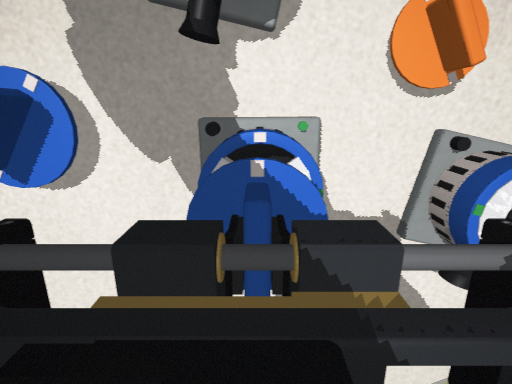

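View pics/s3.png

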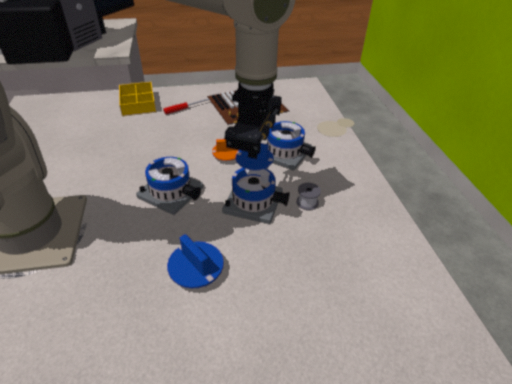

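In the wrist view the near slot mark is at (260,137), just beyond the cap's mark at (257,168), so they are aligned. I'll compute the relative offset from this one view.

```bash
cat > rel.py <<'E'
from h import *
import sys
s=read_state(); c=get_calibration("wrist"); t=s["ee_pos"]; r=R.from_quat(s["eef_rot"])
im=cv2.imread(sys.argv[1]); 
cv2.imwrite("pics/cr5.png",cv2.resize(im[110:220,180:340],None,fx=5,fy=5,interpolation=cv2.INTER_CUBIC))
a=r.inv().apply(onz(c,260,137,.085)-t); b=r.inv().apply(onz(c,257,168,t[2]-.005)-t)
print("slot mark tool",a.round(4),"cap mark",b.round(4)); print("drum centre from mark (yz)",a[1:]+[0,.0505],"cap centre",b[1:]+[0,.0398])
print("mouth world via mark", (onz(c,260,137,.085)-0.0505*np.array([np.cos(np.radians(153.2)),np.sin(np.radians(153.2)),0])).round(4), r.as_matrix().round(3))
E
python3 rel.py pics/w3.png
```

```text
slot mark tool [ 0.0749  0.0006 -0.05  ] cap mark [ 0.005  -0.0019 -0.0379]
drum centre from mark (yz) [0.00056721 0.00049308] cap centre [-0.00190608  0.00189823]
mouth world via mark [0.5533 0.0255 0.085 ] [[-0.     0.457  0.889]
 [-0.     0.889 -0.457]
 [-1.    -0.001 -0.   ]]
```

View pics/cr5.png

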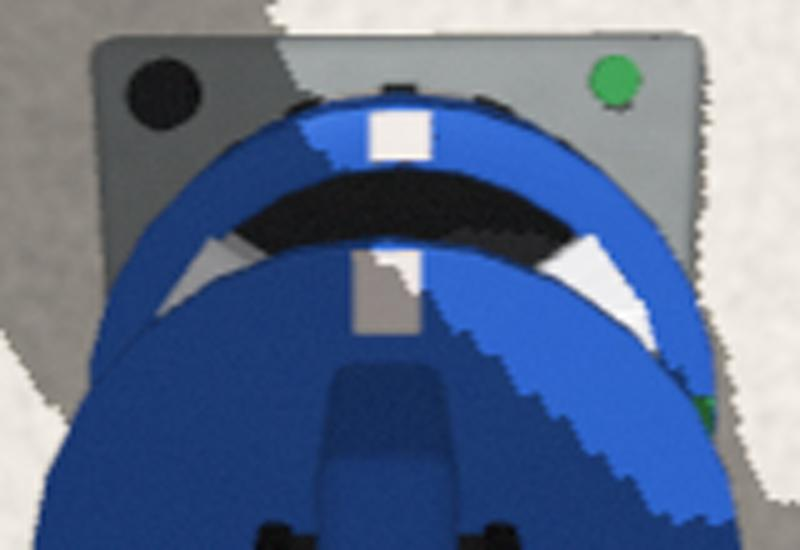

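The relative view and the fixed cameras agree to within 1 mm: shift about +2.5 mm in y. I'll lower to just above the rim.

```bash
python3 -m inch '[[[0,0.02,-0.1,0,0,0.001,1],[0,0.02,-0.2,0,0,0.001,1],[0,0.02,-0.3,0,0,0.001,1],[0,0.02,-0.34,0,0,0.001,1],[0,0.02,-0.34,0,0,0.001,1],[0,0.02,-0.34,0,0,0.001,1]]]' 50
python3 - <<'E'
from h import *
s=read_state(); m=R.from_quat(s["eef_rot"]).as_matrix(); print(s["time"],s["ee_pos"],s["joint_positions"].round(2),np.degrees(np.arctan2(m[1,1],m[0,1])), m[:,0].round(3))
im=camera("wrist"); cv2.imwrite("pics/w4.png",im[:,:,::-1])
im=camera("side"); cv2.imwrite("pics/s4.png",cv2.resize(im[110:230,190:320,::-1],None,fx=5,fy=5,interpolation=cv2.INTER_CUBIC))
E
python3 rel.py pics/w4.png >/dev/null
```

```text
time: 7.4
ee_pos: [0.5526, 0.0289, 0.1195]
eef_rot: [0.163, 0.688, -0.163, 0.688]
ft_force: [1.8, -0.3, -1.2]
width: 0.0134
7.4 [0.55264011 0.02886379 0.11945104] [ 0.58  0.38 -0.86  1.74  0.31  1.16  0.74] 63.392591550462484 [ 0.  0. -1.]
```

View pics/cr5.png

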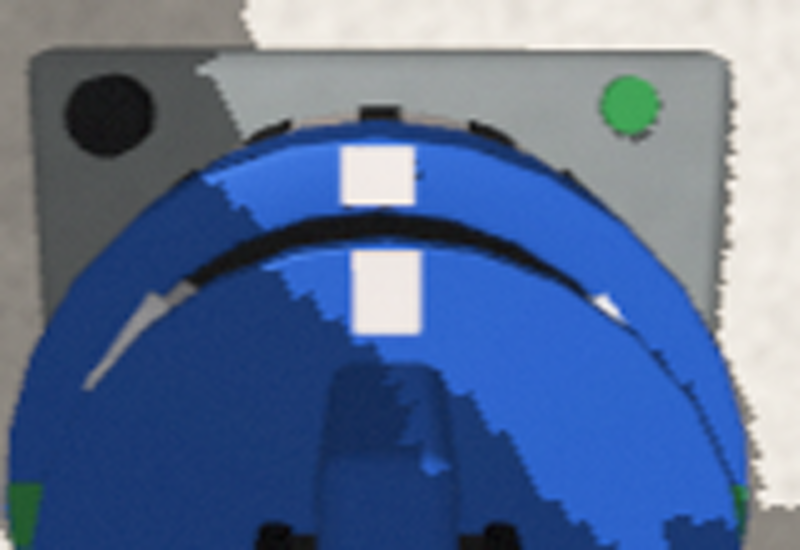

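View pics/s4.png

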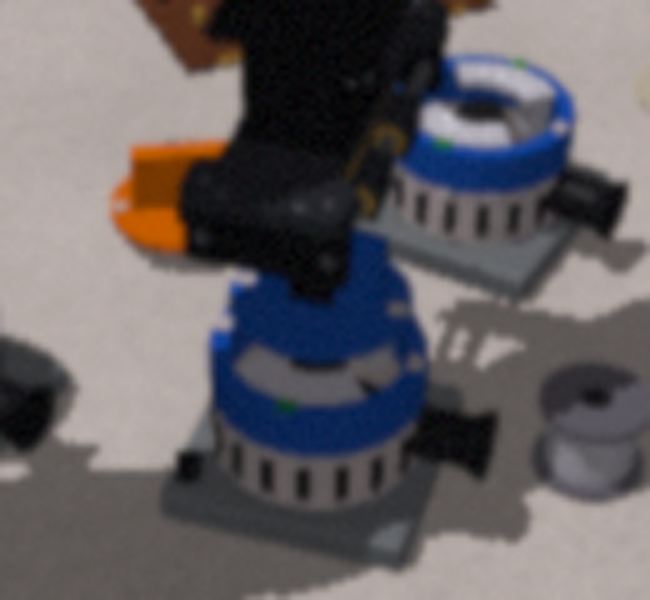

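The slot mark is now at (255.4,145) and the cap mark at (257.3,168.3). I'll recompute the relative offset.

```bash
sed -i 's/260,137/255.0,144.8/g; s/257,168,/257.0,168.0,/' rel.py; python3 rel.py pics/w4.png
```

```text
slot mark tool [ 0.0348 -0.0033 -0.0484] cap mark [ 0.005  -0.0019 -0.038 ]
drum centre from mark (yz) [-0.00330509  0.00214636] cap centre [-0.00190751  0.00184937]
mouth world via mark [0.5533 0.0248 0.085 ] [[ 0.001  0.448  0.894]
 [ 0.     0.894 -0.448]
 [-1.     0.001  0.001]]
```

```bash
python3 -m inch '[[[-0.005,-0.012,-0.03,0,0,0,1],[-0.005,-0.012,-0.06,0,0,0,1],[-0.005,-0.012,-0.1,0,0,0,1],[-0.005,-0.012,-0.1,0,0,0,1],[-0.005,-0.012,-0.1,0,0,0,1]]]' 50
python3 - <<'E'
from h import *
im=camera("side"); cv2.imwrite("pics/s5.png",cv2.resize(im[110:230,190:320,::-1],None,fx=5,fy=5,interpolation=cv2.INTER_CUBIC))
E
```

```text
time: 8.0
ee_pos: [0.5518, 0.0274, 0.1072]
eef_rot: [0.163, 0.688, -0.163, 0.688]
ft_force: [0.3, -0.4, -1.2]
width: 0.0137
```

View pics/s5.png

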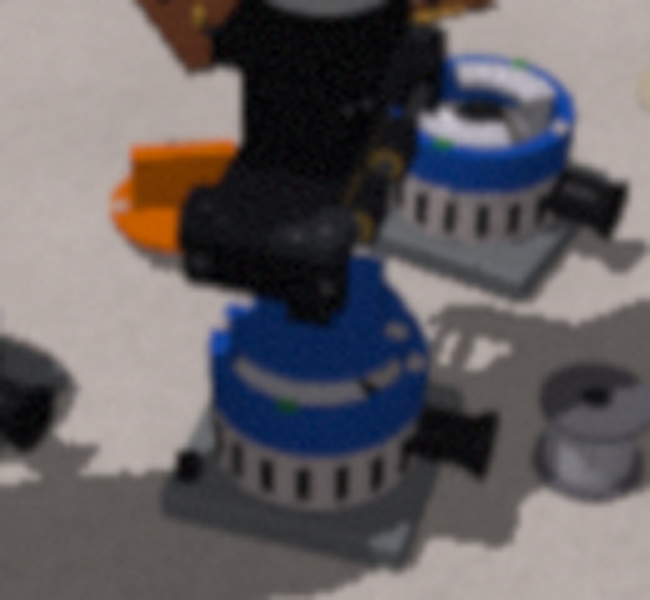

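There is no contact force with the lugs 6 mm below rim level, so they have entered the slots. I'll press down.

```bash
python3 -m inch '[[[0,0,-0.03,0,0,0,1],[0,0,-0.05,0,0,0,1],[0,0,-0.07,0,0,0,1],[0,0,-0.07,0,0,0,1],[0,0,-0.07,0,0,0,1]]]' 60
python3 -m inch '[[[0,0,-0.015,0,0,0,1],[0,0,-0.025,0,0,0,1],[0,0,-0.025,0,0,0,1],[0,0,-0.025,0,0,0,1]]]' 60
```

```text
time: 8.55
ee_pos: [0.5523, 0.0274, 0.0993]
eef_rot: [0.163, 0.688, -0.163, 0.688]
ft_force: [1.1, 1.0, 3.1]
width: 0.0133
time: 8.95
ee_pos: [0.5523, 0.0274, 0.0962]
eef_rot: [0.163, 0.688, -0.163, 0.688]
ft_force: [1.9, 1.3, 4.5]
width: 0.0138
```

```bash
python3 -m inch '[[[0,0,-0.012,0,0,0,1],[0,0,-0.012,0,0,0,1],[0,0,-0.012,0,0,0,1]]]' 60
```

```text
time: 9.25
ee_pos: [0.5524, 0.0274, 0.096]
eef_rot: [0.163, 0.688, -0.163, 0.688]
ft_force: [-5.3, -1.5, 20.2]
width: 0.0136
```

It is at the hard stop at z = 0.096, as predicted, with 20 N of force. I'll ease off slightly and twist clockwise.

```bash
python3 -m inch '[[[0,0,0.004,0,0,0,1],[0,0,0.004,0,0,-0.02,1],[0,0,0.004,0,0,-0.04,1],[0,0,0.004,0,0,-0.06,1],[0,0,0.004,0,0,-0.08,1],[0,0,0.004,0,0,-0.08,1]]]' 60
python3 - <<'E'
from h import *
s=read_state(); m=R.from_quat(s["eef_rot"]).as_matrix(); print(s["time"],s["ee_pos"],s["joint_positions"].round(2),np.degrees(np.arctan2(m[1,1],m[0,1])), s["torque"])
im=camera("side"); cv2.imwrite("pics/s6.png",cv2.resize(im[110:230,190:320,::-1],None,fx=5,fy=5,interpolation=cv2.INTER_CUBIC))
E
```

```text
time: 9.85
ee_pos: [0.5527, 0.0274, 0.0961]
eef_rot: [0.33, 0.625, -0.33, 0.626]
ft_force: [0.4, -0.2, 12.2]
width: 0.0134
9.85 [0.55274774 0.02741602 0.09606948] [ 0.5   0.38 -0.75  1.77  0.29  1.1   0.25] 34.32349453957645 [ 0.12562055 -0.18749129 -0.23657668]
```

View pics/s6.png

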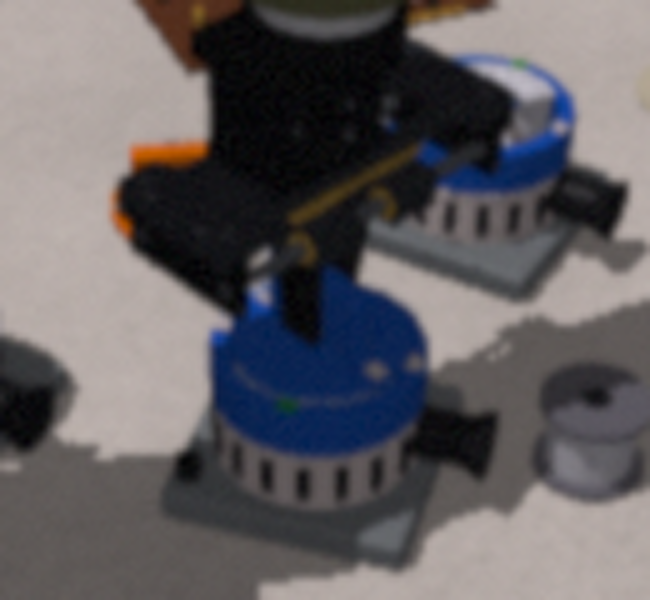

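The cap is turning: its mark at (376,371) has moved away from the slot mark at (415,363). The moments are small, so I'll continue the twist.

```bash
python3 -m inch '[[[0,0,0,0,0,-0.022,1],[0,0,0,0,0,-0.044,1],[0,0,0,0,0,-0.066,1],[0,0,0,0,0,-0.088,1],[0,0,0,0,0,-0.11,1],[0,0,0,0,0,-0.132,1],[0,0,0,0,0,-0.154,1],[0,0,0,0,0,-0.17,1],[0,0,0,0,0,-0.17,1]]]' 60
python3 - <<'E'
from h import *
s=read_state(); m=R.from_quat(s["eef_rot"]).as_matrix(); print(s["time"],s["ee_pos"],s["joint_positions"].round(2),np.degrees(np.arctan2(m[1,1],m[0,1])), s["torque"])
E
python3 -m inch '[[[0,0,0,0,0,-0.01,1],[0,0,0,0,0,-0.018,1],[0,0,0,0,0,-0.018,1]]]' 60
python3 - <<'E'
from h import *
s=read_state(); m=R.from_quat(s["eef_rot"]).as_matrix(); print(s["time"],s["ee_pos"],np.degrees(np.arctan2(m[1,1],m[0,1])), s["torque"])
im=camera("side"); cv2.imwrite("pics/s7.png",cv2.resize(im[110:230,190:320,::-1],None,fx=5,fy=5,interpolation=cv2.INTER_CUBIC))
E
```

```text
time: 10.8
ee_pos: [0.5527, 0.0273, 0.0961]
eef_rot: [0.603, 0.37, -0.602, 0.371]
ft_force: [0.4, 0.7, 11.0]
width: 0.0136
10.8 [0.55272631 0.02733411 0.09606813] [ 0.36  0.34 -0.57  1.78  0.21  1.08 -0.76] -26.827417824242684 [ 0.00696853 -0.06112026 -0.15066913]
time: 11.1
ee_pos: [0.5527, 0.0273, 0.0961]
eef_rot: [0.623, 0.336, -0.621, 0.337]
ft_force: [-0.8, -0.2, 11.4]
width: 0.0135
11.1 [0.55274616 0.02732182 0.09607064] -33.19478174989679 [-0.04763949 -0.0521904  -0.00408816]
```

View pics/s7.png

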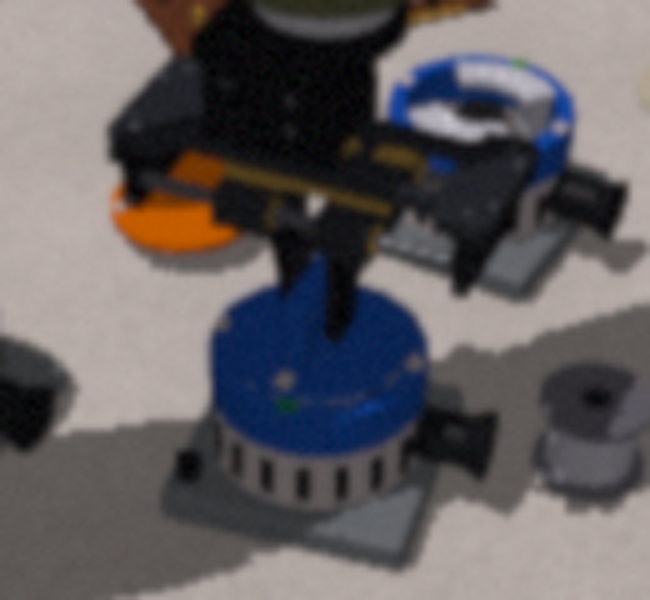

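It has turned 96.6°, and the cap's mark at (285,378) now sits by the green mark at (287,404). I'll ease up 3 mm, open the gripper and retreat.

```bash
python3 -m inch '[[[0,0,0.012,0,0,0,1],[0,0,0.025,0,0,0,1],[0,0,0.025,0,0,0,1]]]' 20
python3 -m inch '[[[0,0,0,0,0,0,0.8],[0,0,0,0,0,0,0.5],[0,0,0,0,0,0,0.3],[0,0,0,0,0,0,0.3],[0,0,0,0,0,0,0.3],[0,0,0,0,0,0,0.3],[0,0,0,0,0,0,0.3],[0,0,0,0,0,0,0.3],[0,0,0,0,0,0,0.3]]]'
python3 -m inch '[[[0,0,0.1,0,0,0,0.3],[0,0,0.3,0,0,0,0.3],[0,0,0.6,0,0,0,0.3],[0,0,0.9,0,0,0,0.3],[0,0,1,0,0,0,0.3],[0,0,1,0,0,0,0.3]]]'
python3 -m inch '[[[-0.4,0,0.1,0,0,0,0.3],[-0.8,0,0.3,0,0,0,0.3],[-1,0,0.3,0,0,0,0.3],[-1,0,0.3,0,0,0,0.3],[-1,0,0.3,0,0,0,0.3]]]'
python3 - <<'E'
from h import *
print(read_state()["time"])
im=camera("side"); cv2.imwrite("pics/s8f.png",im[:,:,::-1]); cv2.imwrite("pics/s8.png",cv2.resize(im[110:230,190:320,::-1],None,fx=5,fy=5,interpolation=cv2.INTER_CUBIC))
im=camera("wrist"); cv2.imwrite("pics/w8.png",im[:,:,::-1])
im=camera("top"); cv2.imwrite("pics/t8.png",im[:,:,::-1])
E
```

```text
time: 11.45
ee_pos: [0.5523, 0.0273, 0.0983]
eef_rot: [0.622, 0.337, -0.621, 0.337]
ft_force: [2.9, 0.7, 4.2]
width: 0.0139
time: 12.35
ee_pos: [0.552, 0.0273, 0.098]
eef_rot: [0.622, 0.337, -0.622, 0.337]
ft_force: [0.8, 0.1, -0.5]
width: 0.0604
time: 12.95
ee_pos: [0.553, 0.0275, 0.2206]
eef_rot: [0.623, 0.336, -0.62, 0.338]
ft_force: [0.5, -0.5, -0.4]
width: 0.061
time: 13.45
ee_pos: [0.4316, 0.0269, 0.2533]
eef_rot: [-0.622, -0.336, 0.622, -0.337]
ft_force: [-1.3, -0.0, 0.1]
width: 0.0611
13.45
```

View pics/s8.png

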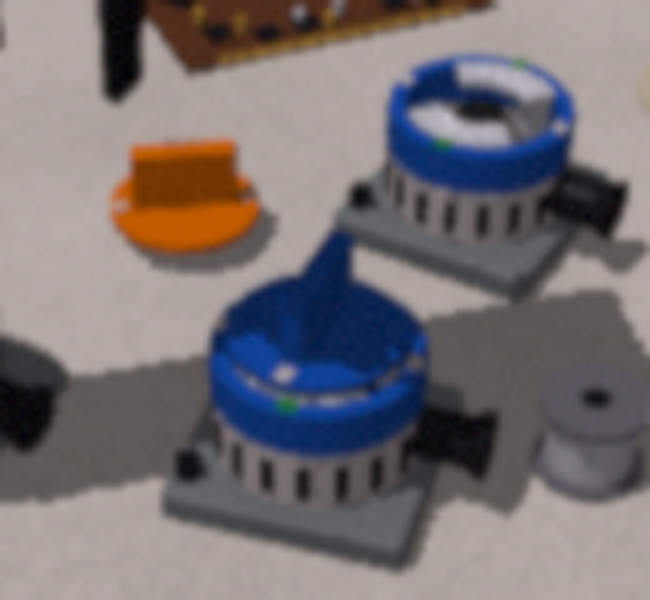

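View pics/w8.png

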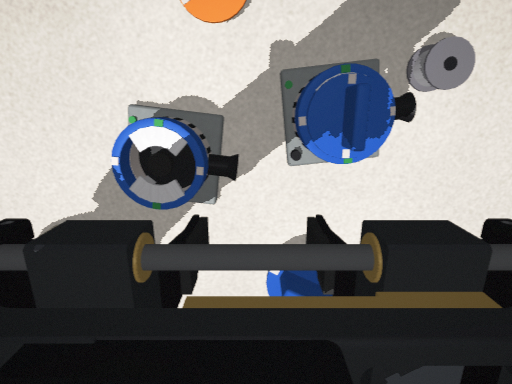

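View pics/t8.png

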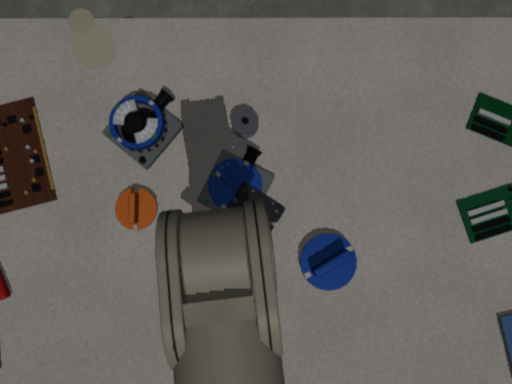

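In the side view the cap sits flat on the drum, with its mark at (285,372) by the green mark at (287,404). The orange cap and spool look undisturbed. I'll check height and angle by triangulation.

```bash
python3 - <<'E'
import cv2
im=cv2.imread("pics/w8.png"); cv2.imwrite("pics/cr8.png",cv2.resize(im[50:175,275:425],None,fx=5,fy=4.6,interpolation=cv2.INTER_CUBIC))
im=cv2.imread("pics/s8f.png"); cv2.imwrite("pics/cr9.png",cv2.resize(im[150:215,225:290],None,fx=9,fy=9,interpolation=cv2.INTER_CUBIC))
E
```

```text
(no output)
```

View pics/cr8.png

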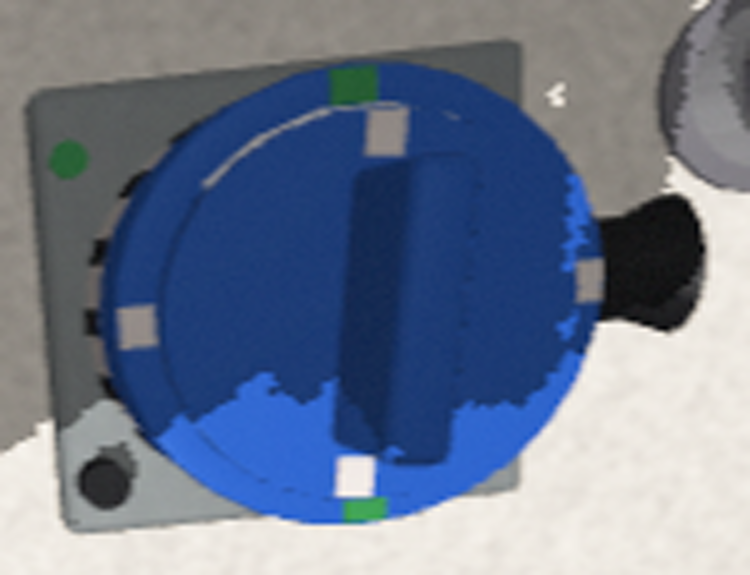

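View pics/cr9.png

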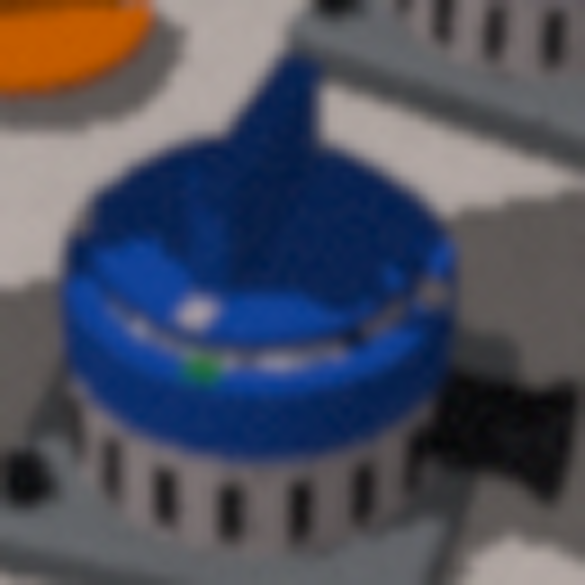

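```bash
python3 - <<'E'
from h import *
cs=get_calibration("side"); cw=get_calibration("wrist")
def tri(a,b):
    o1,d1=ray(cs,*a);o2,d2=ray(cw,*b)
    t=np.linalg.lstsq(np.c_[d1,-d2],o2-o1,rcond=None)[0]; p,q=o1+t[0]*d1,o2+t[1]*d2; return ((p+q)/2).round(4),np.linalg.norm(p-q).round(4)
for b in [(352,78.3),(345.6,153.1)]: print("cap mark",tri((246.4,184.3),b))
for b in [(345.4,68.3),(347.4,160.7)]: print("green",tri((247,190.4),b))
for z in (.091,.095,.101):
    a,b=onz(cw,352,78.3,z),onz(cw,345.6,153.1,z); d=a-b
    print(z,"mid",((a+b)/2).round(4),"len",np.linalg.norm(d).round(4),"yaw",np.degrees(np.arctan2(d[1],d[0]))%180)
    a,b=onz(cs,246.4,184.3,z),None; print("  side near mark",a.round(4))
a,b=onz(cw,345.4,68.3,.085),onz(cw,347.4,160.7,.085); d=a-b; print("green mid",((a+b)/2).round(4),np.degrees(np.arctan2(d[1],d[0]))%180)
t=cv2.imread("pics/t8.png"); t0=cv2.imread("pics/top0.png")
for n,lo,hi in [("orange",(5,120,60),(20,255,255))]:
    for im in (t0,t):
        m=cv2.inRange(cv2.cvtColor(im,cv2.COLOR_BGR2HSV),lo,hi); m[:,:110]=0;m[:,165:]=0;m[:180]=0;m[240:]=0
        M=cv2.moments(m,True); print(n,M['m10']/M['m00'],M['m01']/M['m00'])
print("spool shift",cv2.matchTemplate(t[85:160,210:280],t0[100:142,226:264],cv2.TM_CCOEFF_NORMED).argmax(), 15*(280-210-38+1)+16)
E
```

```text
cap mark (array([0.5628, 0.0525, 0.051 ]), np.float64(0.0474))
cap mark (array([ 0.5303, -0.0087,  0.0952]), np.float64(0.0008))
green (array([0.5688, 0.0646, 0.0194]), np.float64(0.0523))
green (array([ 0.5297, -0.0206,  0.0859]), np.float64(0.0013))
0.091 mid [0.5528 0.0239 0.091 ] len 0.0808 yaw 56.8039706972396
  side near mark [ 0.5315 -0.0037  0.091 ]
0.095 mid [0.5518 0.0247 0.095 ] len 0.0798 yaw 56.8039706972396
  side near mark [ 0.5308 -0.0083  0.095 ]
0.101 mid [0.5503 0.0258 0.101 ] len 0.0783 yaw 56.80397069723961
  side near mark [ 0.5297 -0.0152  0.101 ]
green mid [0.5524 0.0247 0.085 ] 62.98321528410212
orange 135.61214953271028 208.20794392523365
orange 135.596875 208.28203125
spool shift 511 511
```

```bash
python3 -c "
from bench import *
print(close_job())"
```

```text
the job is handed in; nothing more can be done
None
```

The blue cap is on the rightmost drum, locked and released, and the job was handed in after about 13.6 s of the 45 s. I took the smaller blue cap by its bar, put its lugs in the slots, pressed down to the hard stop at about 20 N, and twisted it 96.6° clockwise.

My last checks, before hand-in, all fell inside the limits:
- **Height:** the cap's disc top triangulates to z = 0.095 m, so the grip point is about 30 mm above the rim (limit 20–33 mm). This matches the stated 4 mm spring-up of a locked cap.
- **Angle:** the bar lies about 84° from the line of the slots, measured the short way. This is about 96° of turn, past the green marks, and the limit is 65°.
- **Centring:** the cap is about 1 mm from the mouth's axis (limit 12 mm), and it looks level in the side view.
- **Other objects:** the orange cap and spool show no shift in the top picture.
- **Robot:** it is about 12 cm clear of the drum.

No check failed. The top, side and wrist cameras disagreed by 2–3 mm on positions, and I settled the final alignment by measuring the cap against the drum within the wrist view.

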